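# Stand a converter module up in the cooling row

### The job

On the soldering bench, pick up the converter module that lies flat on the brown mat and stand it upright on its plain short end, white connector on top, on the steel cooling plate: midway between the two modules already standing there, in line with them and with its broad faces parallel to theirs. You may lean it on the bent-metal sloped rest to change your grip. Do not drop it: lower it gently until it rests on the plate, only then let go so that it stands by itself, and leave the standing modules, the bottle and the solder spool where they are.

Things in the scene. Friction and masses are not known exactly. Their poses are not given: they have to be found in the camera images.
- module: Module to stand up: flat slab 100 x 60 x 18 mm, 0.15 to 0.31 kg, aluminium base, thin green board, black cover. Origin at the centre of its aluminium underside; x along the 100 mm to the connector end, y across the 60 mm, z through the thickness to the cover (lies z up). White connector 34 (y) x 8 mm, 10 mm above the underside, sticks out 6 mm beyond the +x end; the -x end is plain and flat.
- module_foot (a point): Centre of the module's plain short end face, the end it must stand on (at x -50, y 0, z 9 mm in the module's frame; same axes).
- module_head (a point): Centre of the module's connector end face, without the connector (at x +50, y 0, z 9 mm in the module's frame; same axes).
- mat: Fixed brown mat 200 x 170 x 4 mm on which the module lies flat at the start; origin at the centre of its underside.
- rest: Fixed sloped rest of bent sheet on a base 76 x 70 x 5 mm. Origin under the base, x level towards its high back, z up. Its face, 46 mm wide, rises to +x at 50 degrees for 55 mm from the corner: a module leaned on it stands out 45 mm past its top. At the foot a ledge, as wide, sticks out 28 mm square to the face and carries the lower end. Open behind, but for a post.
- rest_corner (a point): Middle of the inner corner line where face and ledge of the rest meet: 15 mm before the rest's origin (x -15), 18 mm above the bench. Axes as rest.
- plate: Fixed steel cooling plate 120 (x) x 230 (y) x 10 (z) mm, origin at the centre of its underside; the row of standing modules runs along its y.
- place (a point): Where the module belongs: centre of the cooling plate's upper face, 10 mm above the bench, midway between the two standing modules. Axes as the plate: the standing module's thickness goes along y, its width along x.
- left_module: A like module, loose, already standing on its short end on the plate at about y +80 mm of its centre: 60 (x) x 18 (y) x 100 (z) mm plus the 6 mm connector on top. Origin at the centre of its lower end. Leave it.
- right_module: The same at about y -80 mm of the plate's centre. Leave it.
- bottle: White bottle, red cap, 60 mm in diameter, 150 mm tall, loose; origin at the centre of its underside. Leave it.
- spool: Bare metal solder spool standing on its flange, 56 mm in diameter, 44 mm tall, loose; origin at the centre of its underside. Leave it.
There are look-alikes about, which are no part of the job. Leave any purple or red look-alike of the module alone.

How it is judged:
By the outcome, as a careful person would: the job done as asked, in the order asked, and still so for the second after the job is handed in, with the robot touching nothing.
It also fails if it takes over 58 s, if anything falls off the work surface, if the arm or the gripper's body presses on something with over 40 N, if the wrist force passes 120 N, or if a joint passes its speed limit or range.

### The arm

A 7-joint arm with a two-finger parallel gripper is mounted at the origin on the work surface. World frame = base frame: x ahead of the robot, y to its left, z up, the work surface at z = 0. Lengths are in m, angles in degrees, forces in N, time in s.
With the tool pointing down it reaches from about 0.4 to 0.85 m from the base axis. Payload 10.4 kg.
Tool frame: the origin (TCP) lies on the front face of the gripper's body, between the roots of the fingers; the fingertips stand 70 mm ahead of it and the grasp point (between the pads) lies 51 mm ahead of it; z points along the fingers, y is the line along which they close (so a half turn about z gives the same grasp; the last joint's range is limited). The gripper opens to 87 mm and grips with 3 to 60 N. Pads are 19 mm wide; open, the fingers measure 117 mm over their backs; the gripper's body (75 mm by 190 mm) begins 51 mm behind the grasp point.
Start: joints at [-69.133, 19.034, -3.707, 83.658, 1.238, 77.344, -5.071], TCP at [0.236, 0.579, 0.292] pointing down, gripper open.
Joint ranges: [-148.97, 148.97], [-28.65, 121.19], [-84.17, 76.75], [9.2, 138.47], [-72.65, 252.65], [3.7, 117.97], [-149.18, 149.18]. Speed limits (degrees/s): [127.2, 127.2, 159.86, 159.86, 180, 180, 180].

### API

Orientations are given as [roll, pitch, yaw] about the fixed x, y, z axes, in that order (R = Rz(yaw) Ry(pitch) Rx(roll)).
In Python, from rig import get_state, read_camera, calibration, sign_off gives the robot as it stands.
- The arm moves only by the tool jog_arm, never from a script. Its argument "rows" is text: rows parted by semicolons, each of 5 numbers parted by spaces: the opening, from -1 (shut) to 1 (fully open), then the shift along the tool's x, y, z normalised to -1 to 1, where 1 is 0.05 m, then the turn about the tool's z normalised to -1 to 1, where 1 is 0.15 rad. In form: hand tx ty tz turn; .... A call has 1 to 10 rows; each row shifts and turns the commanded pose from where the row before left it, along the tool's axes as they then stand; what a row does not reach is not made up. A row lasts 1/10 s, in which the tool goes at most 50 mm and 8.59 degrees, less where a joint would pass 70% of its speed; a pose out of reach is approached as far as the arm can. A call with a number of a shift or a turn outside -1 to 1 is refused whole. A call with a gripper value outside its range is refused whole. The fingers move at their own pace and stop on an object; the grip force is fixed at half the most. Time passes only in rows, so rows that do not move let the fingers close. It gives the time, the measured TCP pose, the force, the opening and the grip force at its end, in the units of the state.
- get_state(): the state, without advancing time (a new reading comes with each control period).
- read_camera(name): name is "side" or "top"; returns the picture (420x560x3 uint8, blue, green, red); there is no depth.
- calibration(name): a dict with "fx", "fy", "cx", "cy" (pixels), "rvec" (rotation vector, rad) and "tvec" (3), from world to camera coordinates, as OpenCV has them. Camera axes: x right, y down, z forward; pixel columns grow to the right and rows downward; lengths in m; the calibration is good to about 2 mm. A picture is of the moment at which its call begins. calibration takes no time and is no camera call.
- sign_off(): hands the job in; it is judged then, once.
The state is a dict: "time_s": time; "qpos": joint angles; "qvel": joint speeds; "effort": joint torques, N m; "position": TCP position; "orientation": TCP orientation; "force": force on the tool from outside, world axes, zero at the start; "ft_torque": the same for the moment, N m; "gripper_width": opening from 0.0 (shut) to 1.0 (fully open); "grip_force": force on a finger pad.
Only numpy, scipy, OpenCV 4.12 (cv2) and the standard library are available. Lean on these libraries where they do the work, as an engineer would, in place of code of your own. Each camera call takes 0.05 s, during which the arm holds its last target. There are 200 camera calls.

## Working session

There is one attempt and no reset: what is moved stays moved. The work goes in short steps, Python scripts to look and compute and a tool call to move; the robot and the scene stay as the last step left them, time stands still between calls to the robot, and variables do not carry over. Pictures are saved under pics/ and viewed, at most 10 in all, crops included, and the job is handed in when it is done.

Besides the shell and the picture viewer there is one more tool, called by a JSON object that holds its "fn" and its "kwargs", one argument or row to a line. jog_arm: Moves the arm, as the interface text tells. Its arguments: {"type":"object","properties":{"rows":{"type":"string"}},"required":["rows"]}

```bash
mkdir -p pics; ls
python3 - <<'E'
from rig import *
import cv2,numpy as np
for n in("top","side"):
    cv2.imwrite(f"pics/{n}0.png",read_camera(n)); c=calibration(n)
    R=cv2.Rodrigues(np.array(c["rvec"]))[0]; print(n,c, -R.T@np.array(c["tvec"]).ravel())
print(get_state())
E
```

```text
pics
top {'fx': 543.7894495415659, 'fy': 543.7894495415659, 'cx': 276.1492904403182, 'cy': 208.1267412958531, 'rvec': array([ 2.16406516, -2.16202664,  0.11621925]), 'tvec': array([-0.06660572,  0.57304588,  1.35078932])} [ 0.42063603 -0.0705159   1.40553994]
side {'fx': 395.2770318100024, 'fy': 395.2770318100024, 'cx': 287.7540222682422, 'cy': 208.4754080350904, 'rvec': array([ 2.34737028, -0.44269404,  0.16411822]), 'tvec': array([-0.56180992,  0.15098156,  1.06323268])} [ 0.30689728 -0.78591866  0.87007785]
{'time_s': 0.1, 'qpos': array([-69.13449682,  19.06800388,  -3.70478342,  83.70189664,
         1.23806112,  77.34416294,  -5.06843788]), 'qvel': array([ 0.03589653, -0.03532141,  0.03650731, -0.15956025, -0.00918664,
        0.03911719,  0.01923813]), 'effort': array([ 2.25090836e-03, -6.24555516e+01,  2.55238835e-02, -3.90714383e+01,
       -6.13393052e-02,  3.66982701e-02,  4.16171929e-05]), 'position': array([0.23567298, 0.57857525, 0.2915313 ]), 'orientation': array([-1.79925919e+02,  4.62390338e-03,  1.57840948e+02]), 'force': array([-0.66677697, -0.34114289, -0.97768513]), 'ft_torque': array([0.01295312, 0.04230574, 0.00248737]), 'grip_force': 0.0, 'gripper_width': 0.9976849089869962}
```

View pics/top0.png

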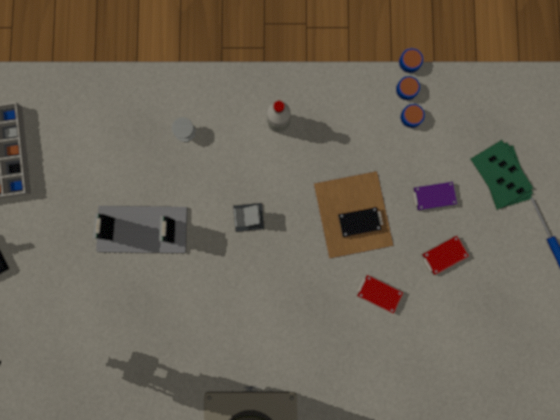

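View pics/side0.png

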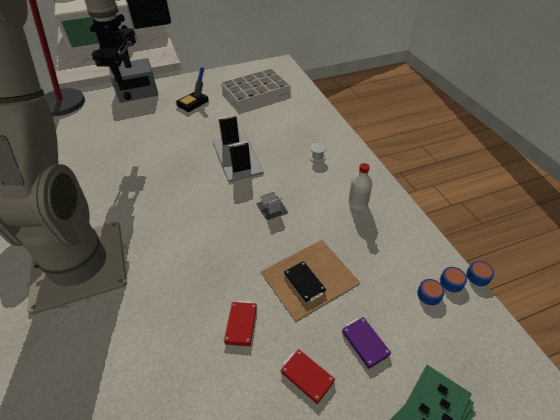

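The black module at top (360,222) / side (305,281), lying on the brown mat, fits the description. The purple one, top (435,196), and the two red ones, top (381,294) and (445,255), are look-alikes. The dark rest is at top (248,217), and the plate with its two standing modules is at top (142,230). Next: an enlarged crop to confirm.

Run:
```python
import cv2,numpy as np
t=cv2.imread("pics/top0.png");s=cv2.imread("pics/side0.png")
def c(i,u,v,w,h):return cv2.resize(i[v:v+h,u:u+w],(400,300),interpolation=cv2.INTER_CUBIC)
cv2.imwrite("pics/crop0.png",np.vstack([np.hstack([c(t,312,172,100,75),c(t,218,187,80,60)]),np.hstack([c(t,85,185,120,90),c(s,240,180,60,45)])]))
```

```text
(no output)
```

View pics/crop0.png

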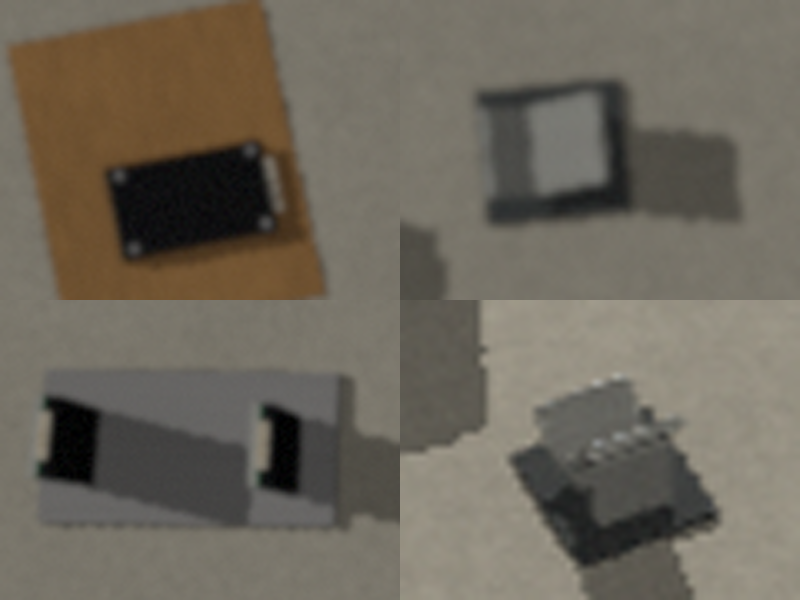

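The crop confirms the black module on the mat, with its white connector at the right (top px about 380,218). The rest's ledge is on its left and its face rises to the right, so its high back points to world -y. On the plate, both modules stand with their white connectors on the left of their tops.

```bash
cat > h.py <<'E'
import cv2,numpy as np
from rig import *
def ray(n,uv,z):
    c=calibration(n);R=cv2.Rodrigues(np.array(c["rvec"]))[0];o=-R.T@np.array(c["tvec"]).ravel()
    uv=np.atleast_2d(np.asarray(uv,float))
    d=np.c_[(uv[:,0]-c["cx"])/c["fx"],(uv[:,1]-c["cy"])/c["fy"],np.ones(len(uv))]@R
    return o+d*((z-o[2])/d[:,2])[:,None]
def proj(n,P):
    c=calibration(n);K=np.array([[c["fx"],0,c["cx"]],[0,c["fy"],c["cy"]],[0,0,1]])
    return cv2.projectPoints(np.atleast_2d(P).astype(float),c["rvec"],c["tvec"],K,None)[0][:,0]
def blob(m,box):
    u,v,w,h=box;q=np.zeros_like(m);q[v:v+h,u:u+w]=m[v:v+h,u:u+w]
    return q
def rect(n,m,z):
    ys,xs=np.nonzero(m);cs=cv2.findContours(m,cv2.RETR_EXTERNAL,cv2.CHAIN_APPROX_NONE)[0]
    k=max(cs,key=cv2.contourArea)[:,0]
    P=ray(n,k,z)[:,:2]; r=cv2.minAreaRect((P*1000).astype(np.float32)); return r
E
python3 - <<'E'
from h import *
t=cv2.imread("pics/top0.png");g=t.max(2);hsv=cv2.cvtColor(t,cv2.COLOR_BGR2HSV)
print("px/mm .4")
m=blob((g<45).astype('u1')*255,(320,180,75,70));m=cv2.morphologyEx(m,cv2.MORPH_CLOSE,np.ones((7,7)))
print("module",rect("top",m,.022))
w=blob(((g>110)&(hsv[...,1]<90)).astype('u1')*255,(376,205,14,25));ys,xs=np.nonzero(w);print("conn",len(xs),ray("top",[xs.mean(),ys.mean()],.018))
for th in(55,65,75):
    m=blob((g<th).astype('u1')*255,(228,198,38,38));m=cv2.morphologyEx(m,cv2.MORPH_CLOSE,np.ones((25,25)));print("rest",th,rect("top",m,.005))
b=t.astype(int);d=b[...,0]-b[...,2]
print("plate diff",d[210,140],t[210,140],t[190,140],t[230,140],t[215,260],t[215,240])
m=blob((((d>-4))|(g<60)).astype('u1')*255,(85,195,110,70));m=cv2.morphologyEx(m,cv2.MORPH_OPEN,np.ones((3,3)));print("plate",rect("top",m,.010))
for bx in((90,205,16,40),(155,205,15,40)):
    w=blob((g>130).astype('u1')*255,bx);ys,xs=np.nonzero(w);print("sconn",len(xs),xs.mean(),ys.mean(),ray("top",[xs.mean(),ys.mean()],.116),rect("top",w,.116))
E
```

```text
px/mm .4
module ((539.0359497070312, -278.4781799316406), (56.690521240234375, 97.32215881347656), 10.818859100341797)
conn 44 [[ 0.56801061 -0.352145    0.018     ]]
rest 55 ((552.88134765625, 3.0946922302246094), (63.800453186035156, 68.81310272216797), 4.458859920501709)
rest 65 ((552.594482421875, 3.481597900390625), (66.3650131225586, 74.01882934570312), 5.283806324005127)
rest 75 ((552.806396484375, 2.408222198486328), (68.51187133789062, 76.411865234375), 5.489315032958984)
plate diff -4 [ 99 100 103] [107 118 122] [67 67 67] [43 44 43] [70 74 74]
plate ((520.147216796875, 283.78271484375), (110.82733154296875, 231.86451721191406), 0.05818452313542366)
sconn 28 96.60714285714286 224.75 [[0.52360094 0.36099238 0.116     ]] ((523.0066528320312, 360.9852600097656), (5.2347917556762695, 28.6666316986084), 86.45008087158203)
sconn 23 162.47826086956522 228.2608695652174 [[0.51536601 0.2038902  0.116     ]] ((514.8389282226562, 203.82444763183594), (26.212894439697266, 2.381213426589966), 1.390984058380127)
```

Run:
```python
from h import *
t=cv2.imread("pics/top0.png").astype(float)
L=t.mean(2)
print("resttop",ray("top",[258.8,215],.06))
# plate edges: ratio R/B, halfway between bench and plate
r=t[...,2]/(t[...,0]+1)
for u in range(100,190,8): print(u,np.round(r[200:212:1,u],2),np.round(r[246:258,u],2))
for v in (209,213,240,246,250): print(v,np.round(r[v,90:102],2),np.round(r[v,180:196],2))
print(ray("top",[[142,230]],.01))
c=[]
for bx in((90,205,20,40),(152,205,22,40)):
    u,v,w,h=bx; print(t[v:v+h:3,u:u+w].max(2).astype(int))
```

```text
resttop [[ 0.55272896 -0.02304036  0.06      ]]
100 [1.13 1.13 1.14 1.14 1.12 1.09 1.04 1.03 1.03 1.03 1.03 1.03] [1.02 1.03 1.02 1.03 1.04 1.04 1.11 1.13 1.13 1.13 1.12 1.13]
108 [1.12 1.13 1.13 1.12 1.12 1.1  1.05 1.03 1.02 1.03 1.02 1.02] [1.03 1.03 1.01 1.01 1.01 1.03 1.09 1.13 1.14 1.13 1.13 1.13]
116 [1.13 1.14 1.14 1.12 1.12 1.11 1.05 1.03 1.03 1.02 1.01 1.03] [1.03 1.01 1.02 1.01 1.02 1.03 1.08 1.12 1.13 1.12 1.13 1.13]
124 [1.13 1.12 1.13 1.13 1.12 1.11 1.06 1.03 1.02 1.02 1.02 1.03] [1.01 1.02 1.02 1.01 1.02 1.04 1.09 1.13 1.12 1.13 1.13 1.14]
132 [1.13 1.13 1.13 1.13 1.12 1.12 1.06 1.03 1.02 1.02 1.03 1.03] [1.03 1.01 1.02 1.02 1.02 1.02 1.06 1.12 1.13 1.13 1.13 1.12]
140 [1.12 1.12 1.12 1.12 1.12 1.11 1.07 1.03 1.02 1.02 1.03 1.02] [0.99 1.01 1.03 1.   1.02 1.03 1.07 1.13 1.13 1.14 1.14 1.13]
148 [1.13 1.13 1.12 1.14 1.12 1.12 1.08 1.02 1.02 1.02 1.02 1.01] [1.01 1.03 1.   1.01 1.03 1.02 1.06 1.12 1.13 1.14 1.12 1.14]
156 [1.12 1.13 1.13 1.13 1.13 1.12 1.07 1.04 1.02 1.02 1.03 1.02] [1.01 1.01 1.   1.02 1.01 1.01 1.08 1.11 1.14 1.12 1.13 1.13]
164 [1.12 1.13 1.13 1.13 1.1
[... 3059 characters left out ...]
3 136 128 105  63  20   6   7
    0   3   7   7]
 [ 99 100  99  99 101 101 104 109 119 127 135 135 126 100  58  22   4   1
    9   2   6   6]
 [ 68  68  68  68  70  73  85 101 116 126 135 135 122  94  52  16   5   3
    6  10  10   6]
 [ 67  66  67  66  66  66  76  96 118 130 136 136 120  85  41  15   0   6
    7   4   8   7]
 [ 68  69  69  68  68  68  80 100 116 120 118 111  96  66  29   8   8   2
    8   5   2  15]
 [ 67  70  68  69  69  69  82 100 114 108  80  43  18  17   8  10   4   4
    6   4   4  18]
 [ 68  67  68  68  68  70  74  85  93  94  85  69  59  51  42  39  29  19
   16  14  16  21]
 [ 68  69  70  68  69  69  69  75  86  98 104 105 103 105 105 103 101  99
   94  88  85  85]]
```

Run:
```python
from h import *
np.set_printoptions(precision=4,suppress=True)
print("top,bot edges\n",ray("top",[[100,205.6],[180,206.4],[100,251.5],[180,252.4]],.01))
print("left, right edges\n",ray("top",[[96.5,213],[96.3,250]],.01),ray("top",[[187,213],[185.6,246]],.0))
# connectors in image: left ~ col 97.2/row 220-232 ; right ~163 / rows
print("conn\n",ray("top",[[97.3,220],[96.2,229.5],[163,223],[162.2,232]],.116))
s=get_state();print(s["position"],s["orientation"],s["time_s"])
print(ray("top",[[250,204],[250,226]],.0))
```

```text
top,bot edges
 [[0.5817 0.3895 0.01  ]
 [0.5798 0.1825 0.01  ]
 [0.4634 0.3852 0.01  ]
 [0.4613 0.1801 0.01  ]]
left, right edges
 [[0.5625 0.3979 0.01  ]
 [0.4672 0.3948 0.01  ]] [[0.5637 0.1658 0.    ]
 [0.478  0.1677 0.    ]]
conn
 [[0.535  0.3598 0.116 ]
 [0.5123 0.3615 0.116 ]
 [0.5279 0.203  0.116 ]
 [0.5065 0.2043 0.116 ]]
[0.2357 0.5786 0.2915] [-179.9259    0.0046  157.8409] 0.1
[[0.5874 0.0021 0.    ]
 [0.53   0.0018 0.    ]]
```

{"fn": "jog_arm", "kwargs": {
  "rows": "1 0 0 0 0.95;1 0 0 0 0.95;1 0 0 0 0.95;1 0 0 0 0.95;1 0 0 0 0.95;1 0 0 0 0.95;1 0 0 0 0.94"
}}

```text
time_s: 0.8
position: [0.2357, 0.5787, 0.2917]
orientation: [-180.0, 0.0, 100.4]
force: [0.3, -0.1, -0.5]
gripper_width: 0.998
grip_force: 0.0
```

```bash
cat >> h.py <<'E'
def go(x,y,z,psi):
    s=get_state();p=s["position"];a=np.radians(s["orientation"][2]);d=np.array([x,y,z])-p
    tx=np.array([np.cos(a),np.sin(a),0]);ty=np.array([np.sin(a),-np.cos(a),0])
    t=(s["orientation"][2]-psi+180)%360-180
    print("t",s["time_s"],"pos",p.round(4),"rpy",s["orientation"].round(2),"F",s["force"].round(1),"w",round(s["gripper_width"],3),"g",round(s["grip_force"],1))
    print("units tx ty tz turn",np.round([d@tx/.05,d@ty/.05,-d[2]/.05,np.radians(t)/.15],3))
E
python3 - <<'E'
from h import *
# grip at s=35 => 15 mm footward of centre; dir head (.188,-.982)
g=np.array([.539,-.2785])-.015*np.array([.188,-.982]);print(g)
go(*g,.15,100.8)
E
```

```text
[ 0.53618 -0.26377]
t 0.8 pos [0.2357 0.5787 0.2917] rpy [-1.7998e+02  5.0000e-02  1.0043e+02] F [ 0.3 -0.1 -0.5] w 0.998 g 0.0
units tx ty tz turn [-17.658   2.859   2.835  -0.042]
```

{"fn": "jog_arm", "kwargs": {
  "rows": "1 0 0.95 0 0;1 0 0.95 0 0;1 0 0.95 0 0;1 -0.9 0 0 0;1 -0.9 0 0 0;1 -0.9 0 0 0;1 -0.9 0 0 0;1 -0.9 0 0 0;1 -0.9 0 0 0;1 -0.9 0 0 0"
}}

```text
time_s: 1.8
position: [0.4346, 0.2941, 0.292]
orientation: [-180.0, -0.0, 100.8]
force: [1.1, 0.6, 0.3]
gripper_width: 1.002
grip_force: 0.0
```

{"fn": "jog_arm", "kwargs": {
  "rows": "1 -0.9 0 0 0;1 -0.9 0 0 0;1 -0.9 0 0 0;1 -0.9 0 0 0;1 -0.9 0 0 0;1 -0.9 0 0 0;1 -0.9 0 0 0;1 -0.9 0 0 0;1 -0.9 0 0 0;1 -0.9 0 0 0"
}}

```text
time_s: 2.8
position: [0.5186, -0.1478, 0.2922]
orientation: [180.0, -0.0, 100.8]
force: [-0.2, 0.6, 0.4]
gripper_width: 1.003
grip_force: 0.0
```

{"fn": "jog_arm", "kwargs": {
  "rows": "1 -0.9 0 0.4 0;1 -0.9 0 0.4 0;1 -0.6 0 0.5 0;1 0 0 0.5 0;1 0 0 0.5 0;1 0 0 0 0"
}}

```text
time_s: 3.4
position: [0.5394, -0.2632, 0.1737]
orientation: [-179.7, -0.2, 100.8]
force: [0.3, 0.5, -0.8]
gripper_width: 0.999
grip_force: 0.0
```

Run:
```python
from h import *
go(.5362,-.2638,.077,100.8)
t=read_camera("top");s=read_camera("side")
cv2.imwrite("pics/v1.png",np.hstack([cv2.resize(t[150:270,290:430],(400,343)),cv2.resize(s[190:330,220:383],(400,343))]))
```

```text
t 3.4 pos [ 0.5394 -0.2632  0.1737] rpy [-1.7968e+02 -1.6000e-01  1.0075e+02] F [ 0.3  0.5 -0.8] w 0.999 g 0.0
units tx ty tz turn [-0.    -0.065  1.933 -0.006]
```

View pics/v1.png

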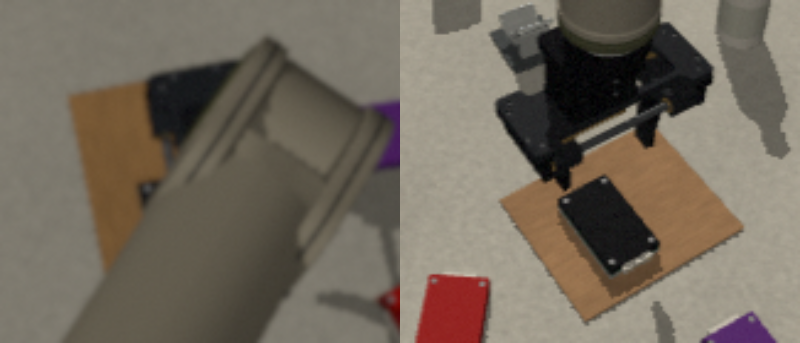

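The side view shows the open fingers on either side of the module's plain end, with the connector end free at the lower right (crop 635,262). I'm descending and closing.

{"fn": "jog_arm", "kwargs": {
  "rows": "1 0 -0.06 0.5 0;1 0 0 0.5 0;1 0 0 0.5 0;1 0 0 0.25 0;1 0 0 0.12 0;1 0 0 0.05 0;1 0 0 0 0"
}}

```text
time_s: 4.2
position: [0.5388, -0.2647, 0.0822]
orientation: [179.9, 0.0, 100.8]
force: [-0.5, -0.6, 0.3]
gripper_width: 1.004
grip_force: 0.0
```

{"fn": "jog_arm", "kwargs": {
  "rows": "-1 0 0 0 0;-1 0 0 0 0;-1 0 0 0 0;-1 0 0 0 0;-1 0 0 0 0;-1 0 0 0 0;-1 0 0 0 0;-1 0 0 0 0"
}}

```text
time_s: 5.0
position: [0.5383, -0.2645, 0.0814]
orientation: [180.0, -0.0, 100.8]
force: [-0.3, 0.5, 3.9]
gripper_width: 0.683
grip_force: 30.0
```

{"fn": "jog_arm", "kwargs": {
  "rows": "0.8 0 0 0 0;0.8 0 0 0 0;0.8 0 0 0.06 0;0.8 0 0 0.05 0;0.8 0 0 0 0;0.8 0 0 0 0"
}}

```text
time_s: 5.6
position: [0.5381, -0.2645, 0.0755]
orientation: [-180.0, -0.0, 100.8]
force: [0.3, 0.0, -0.2]
gripper_width: 0.898
grip_force: 0.0
```

{"fn": "jog_arm", "kwargs": {
  "rows": "-1 0 0 0 0;-1 0 0 0 0;-1 0 0 0 0;-1 0 0 0 0;-1 0 0 0 0;-1 0 0 0 0"
}}

```text
time_s: 6.2
position: [0.5382, -0.2645, 0.0758]
orientation: [180.0, -0.0, 100.8]
force: [-0.1, 0.3, 1.4]
gripper_width: 0.691
grip_force: 30.0
```

{"fn": "jog_arm", "kwargs": {
  "rows": "-1 0 0 -0.2 0;-1 0 0 -0.5 0;-1 0 0 -0.5 0;-1 0 0 -0.5 0;-1 0 0 -0.4 0;-1 0 0 0 0;-1 0 0 0 0"
}}

```text
time_s: 6.9
position: [0.5381, -0.2643, 0.1806]
orientation: [180.0, -0.0, 100.8]
force: [0.5, -0.7, -2.5]
gripper_width: 0.684
grip_force: 30.0
```

Run:
```python
from h import *
o=np.array([.5527,.0028]);ex=np.array([.092,-.996])
g=o+ex*(-.0046);print(g)
go(*g,.185,95.3)
s=read_camera("side")
cv2.imwrite("pics/v2.png",cv2.resize(s[150:330,200:440],(800,600)))
```

```text
[0.5522768 0.0073816]
t 6.9 pos [ 0.5381 -0.2643  0.1806] rpy [ 1.7998e+02 -2.0000e-02  1.0078e+02] F [ 0.5 -0.7 -2.5] w 0.684 g 30.0
units tx ty tz turn [ 5.285  1.294 -0.088  0.637]
```

View pics/v2.png

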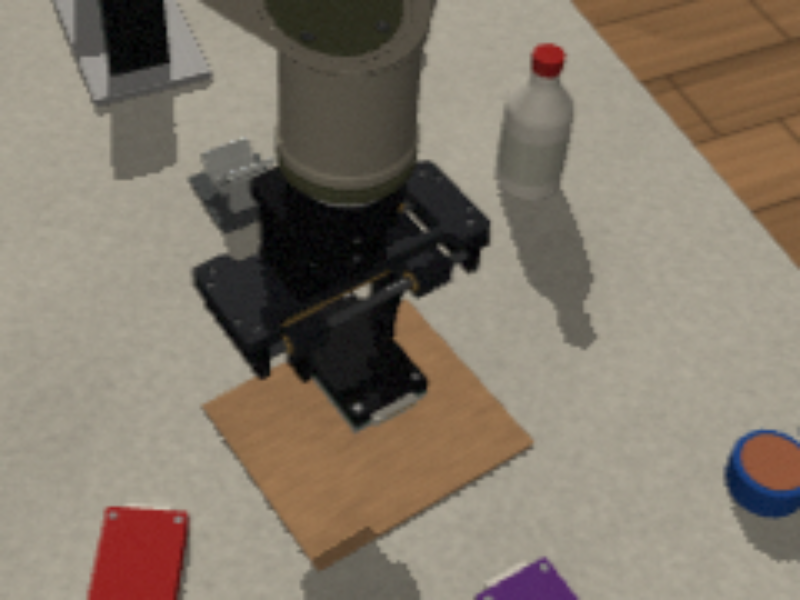

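The module is held level or nearly so, its connector at about (318,272) in the full side image. I'll check for droop by comparing with the projected level position.

Run:
```python
from h import *
s=get_state();p=s["position"];g=np.array([p[0],p[1],p[2]-.0628])
e=np.array([.188,-.982,0])
for a in(-20,-10,0,10):
    A=np.radians(a);d=e*np.cos(A)+np.array([0,0,np.sin(A)]);n=-e*np.sin(A)+np.array([0,0,np.cos(A)])
    print(a,proj("side",g+.069*d+.003*n).round(1))
i=read_camera("side");m=blob(((i.min(2)>95)&(i.max(2)-i.min(2)<25)).astype('u1'),(300,255,40,25));ys,xs=np.nonzero(m);print(len(xs),xs.mean(),ys.mean())
```

```text
-20 [[317.6 277.3]]
-10 [[318.5 275.2]]
0 [[318.8 272.3]]
10 [[318.7 268.8]]
42 320.57142857142856 269.2142857142857
```

{"fn": "jog_arm", "kwargs": {
  "rows": "-1 0.8 0.2 0 0.3;-1 0.9 0.2 0 0.34;-1 0.9 0.2 0 0;-1 0.9 0.2 0 0;-1 0.9 0.2 0 0;-1 0.6 0.1 0 0;-1 0 0 0 0;-1 0 0 0 0"
}}

```text
time_s: 7.8
position: [0.5632, -0.0094, 0.1797]
orientation: [-179.9, 0.0, 95.4]
force: [0.9, -2.0, -2.3]
gripper_width: 0.686
grip_force: 30.0
```

Run:
```python
from h import *
go(.5523,.0074,.140,95.3)
```

```text
t 7.8 pos [ 0.5632 -0.0094  0.1797] rpy [-1.799e+02  3.000e-02  9.536e+01] F [ 0.9 -2.  -2.3] w 0.686 g 30.0
units tx ty tz turn [ 0.354 -0.186  0.794  0.007]
```

Run:
```python
from h import *
np.set_printoptions(precision=4,suppress=True)
t=cv2.imread("pics/top0.png").max(2)
for v in (208,212,216,220,224): print(v,t[v,230:268])
for v in (0,): print(t[196:236,240],t[196:236,253])
```

```text
208 [122 118 110  94  83  71  64  63  62  63  63  62  69  83  96 106 112 114
 114 117 119 119 120 120 123 122 116 102  78  56  50  52  64  82 101 114
 121 120]
212 [123 120 115 108 105 100  84  76  74  75  77  73  78  90 108 118 122 121
 121 121 120 121 121 121 122 121 120 107  80  53  38  36  50  67  85  97
 106 109]
216 [123 122 120 114 105  98  85  75  75  75  76  72  74  80  96 113 118 120
 119 120 120 119 121 119 121 121 118 111  93  71  47  34  44  62  73  77
  77  78]
220 [121 120 119 113 107 105  92  80  77  75  77  75  76  82 100 113 119 120
 120 120 121 120 122 120 121 122 122 119 106  78  46  33  39  54  70  76
  78  79]
224 [119 120 118 116 112 108 103  85  75  73  74  74  72  75  85  99 111 113
 110 105 101  98  94  86  76  70  66  63  54  42  35  33  34  45  63  77
  78  81]
[119 118 119 120 119 121 122 116  97  69  52  53  63  74  75  76  77  76
  76  74  76  76  76  74  77  76  76  75  74  68  60  54  51  50  53  70
  96 113 117 116] [119 119 119 121 121 119 106  84  66  82 107 118 120 121 122 122 121 120
 120 120 119 121 120 119 120 120 118 107  86  54  34  31  40  54  73  98
 114 118 118 118]
```

Run:
```python
from h import *
np.set_printoptions(precision=4,suppress=True)
ex=np.array([.092,-.996]);o=np.array([.5527,.0028])
for n,u,v,z,e in(("top",258.7,216,.0601,20.4),("corner",243.8,216,.018,-15),("tip",236,216,.036,-36.4),("baseR",262.6,216,0,38),("baseL",233.2,208,.005,-38)):
    P=ray("top",[u,v],z)[0,:2];print(n,P,"x_rest",(P-o)@ex*1000,"exp",e)
for u,v,z in((240,204.3,.005),(240,231.5,.005),(253,204.3,.055),(253,224.0,.055)): 
    P=ray("top",[u,v],z)[0,:2];print(P,"y_rest",(P-o)@np.array([.996,.092])*1000)
```

```text
top [ 0.5502 -0.0228] x_rest 25.276422672502523 exp 20.4
corner [0.5542 0.0169] x_rest -13.889843512470742 exp -15
tip [0.5525 0.0355] x_rest -32.584194099588764 exp -36.4
baseR [ 0.556  -0.0308] x_rest 33.77450240672771 exp 38
baseL [0.5763 0.0453] x_rest -40.206341151588745 exp -38
[0.586  0.0278] y_rest 35.44182187755459
[0.5153 0.0272] y_rest -34.98044371209275
[ 0.5801 -0.0082] y_rest 26.272051823978565
[ 0.5307 -0.0085] y_rest -22.97090636727541
```

{"fn": "jog_arm", "kwargs": {
  "rows": "-1 0.2 -0.1 0.2 0;-1 0.15 -0.09 0.3 0;-1 0 0 0.3 0;-1 0 0 0 0;-1 0 0 0 0"
}}

```text
time_s: 8.3
position: [0.5525, 0.0058, 0.1404]
orientation: [-180.0, 0.0, 95.2]
force: [1.2, 0.6, -1.2]
gripper_width: 0.687
grip_force: 30.0
```

Run:
```python
from h import *
go(.5523,.0068,.134,95.3)
```

```text
t 8.3 pos [0.5525 0.0058 0.1404] rpy [-1.7996e+02  3.0000e-02  9.5190e+01] F [ 1.2  0.6 -1.2] w 0.687 g 30.0
units tx ty tz turn [ 0.021 -0.003  0.128 -0.012]
```

{"fn": "jog_arm", "kwargs": {
  "rows": "-1 0 0 0.06 0;-1 0.02 0 0.06 0;-1 0 0 0.06 0;-1 0 0 0.06 0;-1 0 0 0 0"
}}

```text
time_s: 8.8
position: [0.5529, 0.0083, 0.1292]
orientation: [180.0, -0.1, 95.3]
force: [-2.7, 1.8, 5.2]
gripper_width: 0.687
grip_force: 30.0
```

{"fn": "jog_arm", "kwargs": {
  "rows": "-1 0.02 0 0.06 0;-1 0.01 0 0.04 0;-1 0 0 0 0"
}}

```text
time_s: 9.1
position: [0.5529, 0.0094, 0.1245]
orientation: [179.9, -0.0, 95.3]
force: [-2.0, 1.1, 5.7]
gripper_width: 0.681
grip_force: 30.0
```

Run:
```python
from h import *
go(.5523,.0068,.134,95.3)
s=read_camera("side")
cv2.imwrite("pics/v3.png",cv2.resize(s[140:260,200:360],(800,600),interpolation=cv2.INTER_CUBIC))
```

```text
t 9.1 pos [0.5529 0.0094 0.1245] rpy [ 1.7994e+02 -3.0000e-02  9.5280e+01] F [-2.   1.1  5.7] w 0.681 g 30.0
units tx ty tz turn [-0.051 -0.017 -0.191 -0.002]
```

View pics/v3.png

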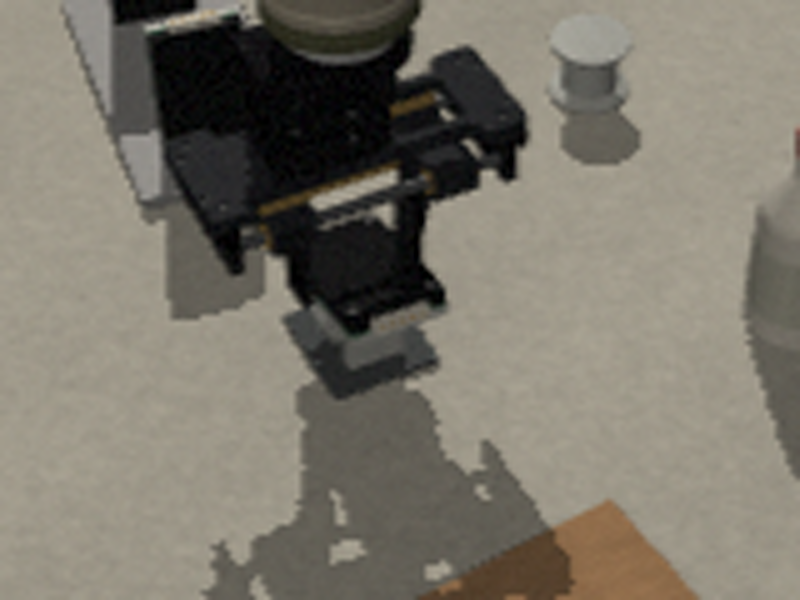

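The module is over the rest and its head end is lifting off the face's top edge (connector at crop 400,318, force about 7 N), so it's pivoting as planned. I'll continue down.

{"fn": "jog_arm", "kwargs": {
  "rows": "-1 0 0 0.04 0;-1 0 0 0.04 0;-1 -0.02 0 0.04 0;-1 -0.03 0 0.04 0;-1 0 0 0 0"
}}

```text
time_s: 9.65
position: [0.5531, 0.0087, 0.1179]
orientation: [180.0, -0.2, 95.3]
force: [-12.3, 6.4, 27.5]
gripper_width: 0.684
grip_force: 30.0
```

```bash
cat >> h.py <<'E'
def conn():
    s=get_state();p=s["position"];g=np.array([p[0],p[1],p[2]-.0628])
    e=np.array([.092,-.996,0])
    for a in range(0,61,10):
        A=np.radians(a);d=e*np.cos(A)+np.array([0,0,np.sin(A)]);n=-e*np.sin(A)+np.array([0,0,np.cos(A)])
        print(a,proj("side",g+.069*d+.003*n).round(1))
    i=read_camera("side");m=blob(((i.min(2)>105)&(i.max(2)-i.min(2)<45)).astype('u1'),(266,170,26,38))
    print([ "".join(".#"[k] for k in r) for r in m[170:208,266:292]].__str__().replace(",","\n"))
E
python3 - <<'E'
from h import *
go(.5527,.0024,.1134,95.3);conn()
E
```

```text
t 9.65 pos [0.5531 0.0087 0.1179] rpy [179.97  -0.24  95.33] F [-12.3   6.4  27.5] w 0.684 g 30.0
units tx ty tz turn [-0.125 -0.019  0.091  0.004]
0 [[281.  209.1]]
10 [[280.7 205.8]]
20 [[280.1 202.1]]
30 [[279.1 198.2]]
40 [[277.9 194.1]]
50 [[276.4 190. ]]
60 [[274.8 186. ]]
['..........................'
 '..........................'
 '..........................'
 '..........................'
 '..........................'
 '..........................'
 '............#.............'
 '.........####.............'
 '......#######.............'
 '...########...............'
 '########..................'
 '#####....................#'
 '##....................####'
 '..........##........######'
 '.......######.......######'
 '....###...###.......######'
 '.###.......#.......#######'
 '#..................#######'
 '...................#######'
 '...................#######'
 '...................#######'
 '...................#######'
 '...................#######'
 '.....................#####'
 '......................####'
 '......................####'
 '.......................###'
 '.......................###'
 '.......................###'
 '.......................###'
 '.......................###'
 '....................######'
 '.................#########'
 '.................#########'
 '.................#########'
 '..................########'
 '...................#######'
 '...................#######']
```

{"fn": "jog_arm", "kwargs": {
  "rows": "-1 0 0 -0.05 0;-1 0 0 0 0"
}}

```text
time_s: 9.9
position: [0.5531, 0.0072, 0.1188]
orientation: [179.9, -0.0, 95.3]
force: [-1.5, 2.6, 5.3]
gripper_width: 0.684
grip_force: 30.0
```

Run:
```python
from h import *
go(.5527,.0024,.1134,95.3)
s=read_camera("side");t=read_camera("top")
c=lambda i,u,v,w,h,W:cv2.resize(i[v:v+h,u:u+w],(W,600),interpolation=cv2.INTER_CUBIC)
cv2.imwrite("pics/v4.png",np.hstack([c(s,250,165,60,80,450),c(t,225,180,56,96,350)]))
```

```text
t 9.9 pos [0.5531 0.0072 0.1188] rpy [ 1.7992e+02 -4.0000e-02  9.5290e+01] F [-1.5  2.6  5.3] w 0.684 g 30.0
units tx ty tz turn [-0.095 -0.017  0.108 -0.001]
```

View pics/v4.png

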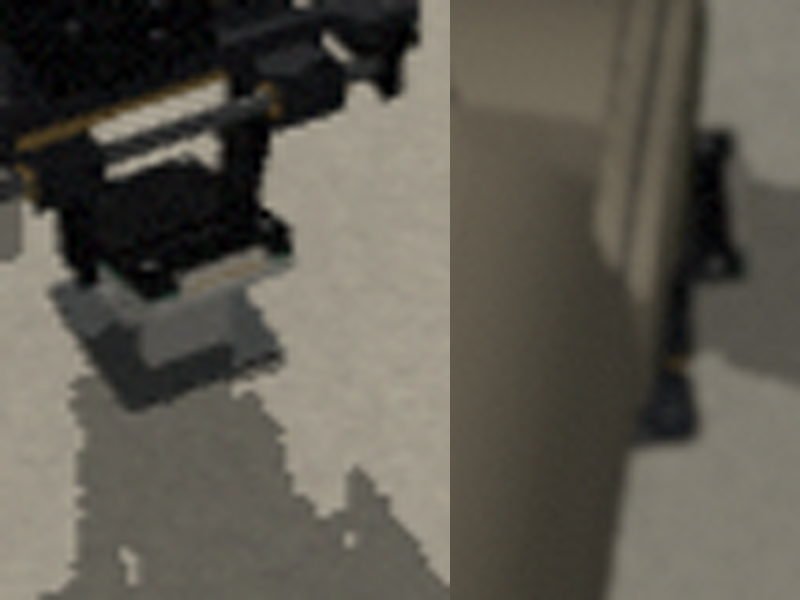

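The side view shows the connector at full-image px (281,201), which means a tilt of about 20°, with the foot end about at the ledge. I'll move on towards the back and down in small steps.

{"fn": "jog_arm", "kwargs": {
  "rows": "-1 -0.06 0.01 0.02 0;-1 -0.03 0 0.03 0;-1 0 0 0 0"
}}

```text
time_s: 10.3
position: [0.5537, 0.0052, 0.1165]
orientation: [-180.0, -0.2, 95.4]
force: [-7.9, 11.8, 15.7]
gripper_width: 0.687
grip_force: 30.0
```

```bash
cat >> h.py <<'E'
def look():
    s=get_state();p=s["position"];g=np.array([p[0],p[1],p[2]-.0628]);e=np.array([.092,-.996,0])
    i=read_camera("side");w,h=40,50;u0,v0=262,165
    m=((i.min(2)>85)).astype('u1')
    for a in range(10,61,10):
        A=np.radians(a);d=e*np.cos(A)+np.array([0,0,np.sin(A)]);n=-e*np.sin(A)+np.array([0,0,np.cos(A)])
        print(a,proj("side",[g+.069*d+.003*n,g+.065*d-.009*n]).round(1).tolist())
    for r in range(v0,v0+h): print(r,"".join("%4d"%k for k in i[r,u0+8:u0+30].max(1)))
E
python3 - <<'E'
from h import *
go(.5527,.0024,.1134,95.3);look()
E
```

```text
t 10.3 pos [0.5537 0.0052 0.1165] rpy [-179.99   -0.25   95.39] F [-7.9 11.8 15.7] w 0.687 g 30.0
units tx ty tz turn [-0.054 -0.024  0.062  0.011]
10 [[281.4, 206.9], [281.2, 209.6]]
20 [[280.7, 203.2], [280.9, 206.5]]
30 [[279.7, 199.3], [280.2, 203.0]]
40 [[278.5, 195.2], [279.4, 199.2]]
50 [[277.1, 191.1], [278.2, 195.4]]
60 [[275.4, 187.2], [276.8, 191.5]]
165   17  23  17   3   3  16   6  11   7  63  73  52  43  27  13  18  17  19  46 142 107  42
166   26  30  17   6  11  17   8   5   0  41  26  17  22  20  18  17  26  22  21  76 145 108
167    4  13   9  14   8  12  14  10   5  17  21  20  18  20  10  19  21  21  20  27  61  50
168   11  12  12  10   6   6   4   8  10  17  19  19  22  24  24  19  27  37  37  39  42  32
169    7   8  18  10   9   1  11   5  19  26  23  19  24  28  35  39  37  42  35  24  24  16
170   13  42  22   8  11   7   6   9  14  26  34  37  36  43  44  34  26  17  11  24  18  12
171    7  23  16  11  12  11   0   9   3  23  42  40  37  23  20  16  13  19  17  21  21  11
172    6   6   0  14   6  10   7  11   1  23  21  23  12  20  16  16  18  18  25  34 
[... 3213 characters left out ...]
4  78  67  66  67  78 141 157 154 155 152 151 154
208   85  82  81  84  83  82  86  84  87  85  77  67  66  68  68 102 142 152 154 152 157 156
209   86  85  83  84  82  85  86  84  85  84  75  68  67  69  66  68  95 144 156 158 158 155
210   84  85  85  85  84  84  84  84  85  68  67  66  67  69  66  70  76 147 158 157 158 158
211   83  84  81  84  85  84  66  61  44  36  35  62  66  67  67  69  77 101 146 156 159 162
212   83  82  83  76  62  46  41  38  43  38  40  61  68  67  58  42  37  81 146 159 159 162
213   79  68  45  40  40  38  37  39  35  38  38  66  56  40  59  65  91 100 143 156 154 160
214   42  39  37  39  38  39  40  38  34  42  40  42  59  91 100 100 101 146 158 155 155 158
```

{"fn": "jog_arm", "kwargs": {
  "rows": "-1 -0.03 -0.02 0.03 0;-1 -0.03 -0.02 0.03 0;-1 -0.02 0 0.04 0;-1 0 0 0 0"
}}

```text
time_s: 10.75
position: [0.5537, 0.0023, 0.1137]
orientation: [179.8, -0.4, 95.4]
force: [-8.7, 15.5, 33.5]
gripper_width: 0.686
grip_force: 30.0
```

Run:
```python
from h import *
go(.5527,.0024,.1134,95.3);look()
```

```text
t 10.75 pos [0.5537 0.0023 0.1137] rpy [179.78  -0.36  95.44] F [-8.7 15.5 33.5] w 0.686 g 30.0
units tx ty tz turn [ 0.004 -0.02   0.005  0.017]
10 [[281.8, 208.3], [281.6, 210.9]]
20 [[281.1, 204.7], [281.3, 207.9]]
30 [[280.2, 200.7], [280.7, 204.4]]
40 [[278.9, 196.6], [279.8, 200.7]]
50 [[277.5, 192.5], [278.6, 196.8]]
60 [[275.8, 188.6], [277.2, 192.9]]
165   13   5  11  11   7  11  10   5   8  39  72  73  72  70  71  62  49  25  29  41  31  20
166    7   8  10   3  12   5   5   4  11  48  68  74  63  48  25  14  19  22  20 140 109  45
167   16  45  31  11   9  15  10  12   8  39  43  28  20  20  22  21  20  23  19  78 147 108
168    9  19  10   9   3  10   7  14   2  14  16  22  22  17  24  20  17  21  19  25  82  97
169    7  12   5   5   7  13   5  15  14  10  20  20  21  19  18  17  24  23  30  35  40  39
170    7  10  14   7  12  15  10   5   4   9  25  21  18  20  19  33  38  42  40  38  30  21
171    7  22  22   0   2   7   5   6   5  23  36  30  31  43  44  42  41  33  22  18  21  15
172   15  49  30   7  13   4  15  11  11  15  36  42  42  40  31  13  16  20  19  17  1
[... 3211 characters left out ...]
6  76  70  70  69  78 140 157 158 159 153 151 154
208   86  86  84  85  84  85  81  81  83  84  78  67  68  66  69 102 146 154 154 153 157 155
209   85  84  83  83  85  83  81  85  87  83  79  68  68  69  64  68  99 147 156 157 159 158
210   87  84  82  82  84  83  85  81  82  67  70  65  64  70  69  66  78 144 157 156 158 159
211   86  85  86  84  83  81  67  62  45  37  39  59  68  65  64  66  77  99 145 158 160 161
212   83  84  84  74  62  43  39  41  37  36  40  62  67  67  63  45  37  81 145 159 163 161
213   81  67  45  35  38  36  38  35  39  39  35  65  54  39  61  67  92 100 146 156 156 159
214   41  39  39  39  40  38  40  38  38  41  38  41  60  90  96  99 103 148 158 154 155 160
```

Run:
```python
from h import *
o=np.array([.5527,.0028,0]);ex=np.array([.092,-.996,0]);ez=np.array([0,0,1.])
for th in(15,20,25,30,35,40,50):
  A=np.radians(th);d=np.array([np.cos(A),np.sin(A)]);n=np.array([-d[1],d[0]])
  r=[]
  for D in(50,55,60,65,70):
    q=np.array([20.4,60.1])+(104-D)*d+12*n
    r.append(proj("side",o+ex*q[0]/1000+ez*q[1]/1000)[0].round(1).tolist())
  print(th,r)
```

```text
15 [[281.5, 203.8], [280.8, 203.0], [280.0, 202.3], [279.3, 201.5], [278.6, 200.7]]
20 [[281.1, 202.2], [280.4, 201.6], [279.7, 200.9], [279.0, 200.3], [278.3, 199.7]]
25 [[280.6, 200.6], [280.0, 200.1], [279.3, 199.6], [278.6, 199.1], [277.9, 198.6]]
30 [[280.1, 198.9], [279.5, 198.6], [278.8, 198.2], [278.2, 197.9], [277.5, 197.5]]
35 [[279.6, 197.3], [278.9, 197.1], [278.3, 196.9], [277.7, 196.7], [277.1, 196.5]]
40 [[279.0, 195.6], [278.4, 195.6], [277.8, 195.5], [277.3, 195.5], [276.7, 195.5]]
50 [[277.6, 192.4], [277.2, 192.7], [276.7, 193.0], [276.3, 193.2], [275.8, 193.5]]
```

{"fn": "jog_arm", "kwargs": {
  "rows": "-1 0.02 -0.02 -0.06 0;-1 0 0 0 0"
}}

```text
time_s: 11.0
position: [0.5518, 0.0005, 0.1147]
orientation: [179.9, -0.1, 95.3]
force: [-1.4, 7.5, 12.1]
gripper_width: 0.683
grip_force: 30.0
```

{"fn": "jog_arm", "kwargs": {
  "rows": "-1 0 0.02 -0.08 0;-1 -0.06 0 -0.02 0;-1 -0.06 0 0 0;-1 0 0 0.03 0;-1 0 0 0 0"
}}

```text
time_s: 11.5
position: [0.5523, -0.0065, 0.1179]
orientation: [-180.0, -0.1, 95.3]
force: [-7.9, 6.1, 14.6]
gripper_width: 0.681
grip_force: 30.0
```

```bash
sed -i 's/range(v0,v0+h)/range(188,206,2)/' h.py
python3 - <<'E'
from h import *
go(.5527,.0024,.1134,95.3);look()
E
```

```text
t 11.5 pos [ 0.5523 -0.0065  0.1179] rpy [-1.7996e+02 -1.0000e-01  9.5270e+01] F [-7.9  6.1 14.6] w 0.681 g 30.0
units tx ty tz turn [ 0.176  0.025  0.091 -0.004]
10 [[282.3, 209.5], [282.1, 212.2]]
20 [[281.7, 205.8], [281.8, 209.1]]
30 [[280.7, 201.9], [281.2, 205.6]]
40 [[279.5, 197.7], [280.3, 201.8]]
50 [[278.0, 193.6], [279.2, 197.9]]
60 [[276.4, 189.6], [277.8, 194.0]]
188   45  87  91 115 139  85  51 110 150 156  91  26  11  10   3  10  17 135 154 156 158 161
190   30  19  17  13  22  19  14  22  12  20  16  15  12   8  11  12  41 138 160 160 155 155
192   23  21  17  20  23  21  16  18  23  18  11   7   9   5  11  12 103 151 159 158 158 158
194   18  18  20  19  15  13  20  18   9   6   6   9  12  11  23  47  34  15  70 140 155 156
196   19  19  12  17   4   9  18  18  10  13   8  17  11  12  11  14  11   4  11 134 154 153
198   21  15  20   8   8   8  15  10  13  12  35  53  92 144 130  85  32  32  56 105 143 153
200   43  22  10  13  20  46  71 101 108 118 118 114 111 119 116 110 104 100 100 126 152 154
202   14  13  11  34  97 114 111 120 117 116 109  99 100 112 125 149 156 156 155 156 159 160
204   31  44  75  87  97 107 101  98  92  90  83  72  75 139 156 154 156 155 154 155 154 160
```

{"fn": "jog_arm", "kwargs": {
  "rows": "-1 0.06 0 0.03 0;-1 0.05 0 0.02 0;-1 0 0 0 0"
}}

```text
time_s: 11.85
position: [0.5528, -0.0018, 0.1155]
orientation: [179.9, 0.0, 95.2]
force: [0.1, 2.7, 8.5]
gripper_width: 0.685
grip_force: 30.0
```

Run:
```python
from h import *
go(.5527,.0024,.1134,95.3);look()
```

```text
t 11.85 pos [ 0.5528 -0.0018  0.1155] rpy [179.87   0.    95.24] F [0.1 2.7 8.5] w 0.685 g 30.0
units tx ty tz turn [ 0.084  0.005  0.043 -0.007]
10 [[282.0, 208.9], [281.8, 211.6]]
20 [[281.3, 205.2], [281.5, 208.5]]
30 [[280.4, 201.3], [280.9, 205.0]]
40 [[279.1, 197.2], [280.0, 201.2]]
50 [[277.7, 193.1], [278.8, 197.3]]
60 [[276.0, 189.1], [277.4, 193.4]]
188   87 146 111 108 110  69  49 110 149 132  63  12  14  17  10  11  39 134 156 157 157 161
190   20  20  19  19  17  14  14  22  19  15   8   9  14  15  11  12 104 144 157 159 155 155
192   21  18  23  19  17  21  19  17  23  13  15   9   9  13   5  38 139 161 158 157 157 157
194   22  19  18  21  21  18   6  11  13  17  20  17   8   7  19  38  12  10 105 148 155 154
196   19   9   5  15  20  17  16   7  12   7  15   5  15  17  33  20  11  18  70 142 157 154
198   19  15   7   8   6   8  14  20  17  48  89 143 132 114 119  89  62  74  98 132 149 152
200   13  14  10  43  54  99 106 117 117 112 116 116 119 113 110 102 102 123 131 154 157 156
202   19  11  17  57 106 113 114 118 112 101  95  91 118 150 155 158 155 156 154 156 158 158
204   72  79  92  98  99  97  95  90  86  84  79  73  76 138 155 153 157 156 156 156 155 159
```

{"fn": "jog_arm", "kwargs": {
  "rows": "0.5 0 0 0 0;0.5 0 0 0 0;0.5 0 0 0 0;0.5 0 0 0 0"
}}

```text
time_s: 12.3
position: [0.5517, -0.0017, 0.1145]
orientation: [-180.0, 0.0, 95.3]
force: [-0.9, 0.5, -0.0]
gripper_width: 0.746
grip_force: 0.0
```

Run:
```python
from h import *
go(.5527,.0024,.1134,95.3);look()
```

```text
t 12.3 pos [ 0.5517 -0.0017  0.1145] rpy [-1.7997e+02  1.0000e-02  9.5250e+01] F [-0.9  0.5 -0. ] w 0.746 g 0.0
units tx ty tz turn [ 0.079  0.027  0.021 -0.006]
10 [[281.6, 209.3], [281.4, 211.9]]
20 [[280.9, 205.6], [281.1, 208.8]]
30 [[280.0, 201.6], [280.5, 205.3]]
40 [[278.7, 197.5], [279.6, 201.6]]
50 [[277.3, 193.4], [278.4, 197.7]]
60 [[275.6, 189.5], [277.0, 193.8]]
188   86  90 143 160 157 155 156 158 162 159  91  27  12  18   8   7  16 135 155 155 157 158
190  159 160 161 158 162 160 156 155 155 151  88  28  13  19  24  11  40 140 156 159 155 155
192  146 111  77  41  23  15  16  19  19  14  14  17  26  21  12  15  12  74 143 157 158 155
194   21  18  10  16   5   8  17  25  53  80 116 124 118 123  74  37  75  81 137 155 157 157
196    8   8  44  64 106 121 117 123 113 120 123 116 112 105 103 105 104 122 141 153 157 155
198   13  13  49 114 121 123 117 112 104  99 103 102 119  68 104  95 140 154 156 156 153 151
200   77  86 100 101 102 104 102 104  90  62 106 150 154 155 155 154 151 154 157 160 158 155
202  100 110 103  90  78  88  95  92  88  81  78 102 144 156 157 156 155 155 157 156 159 158
204   94  92  91  85  84  83  82  83  85  85  79  70  76 138 154 153 156 155 153 154 155 157
```

{"fn": "jog_arm", "kwargs": {
  "rows": "1 0 0 0 0;1 0 0 0 0;1 0 0 -0.3 0;1 0 0 -0.5 0;1 0 0 -0.5 0;1 0 0 -0.5 0;1 0 0 0 0"
}}

```text
time_s: 13.05
position: [0.5536, -0.0016, 0.2091]
orientation: [179.7, -0.1, 95.2]
force: [-0.1, -0.2, -0.1]
gripper_width: 1.002
grip_force: 0.0
```

Run:
```python
from h import *
go(.5527,.0024,.1134,95.3)
s=read_camera("side");t=read_camera("top")
c=lambda i,u,v,w,h,W:cv2.resize(i[v:v+h,u:u+w],(W,600),interpolation=cv2.INTER_CUBIC)
cv2.imwrite("pics/v5.png",np.hstack([c(s,250,165,60,80,450),c(t,225,180,56,96,350)]))
```

```text
t 13.05 pos [ 0.5536 -0.0016  0.2091] rpy [ 1.7965e+02 -5.0000e-02  9.5240e+01] F [-0.1 -0.2 -0.1] w 1.002 g 0.0
units tx ty tz turn [ 0.082 -0.01   1.913 -0.007]
```

View pics/v5.png

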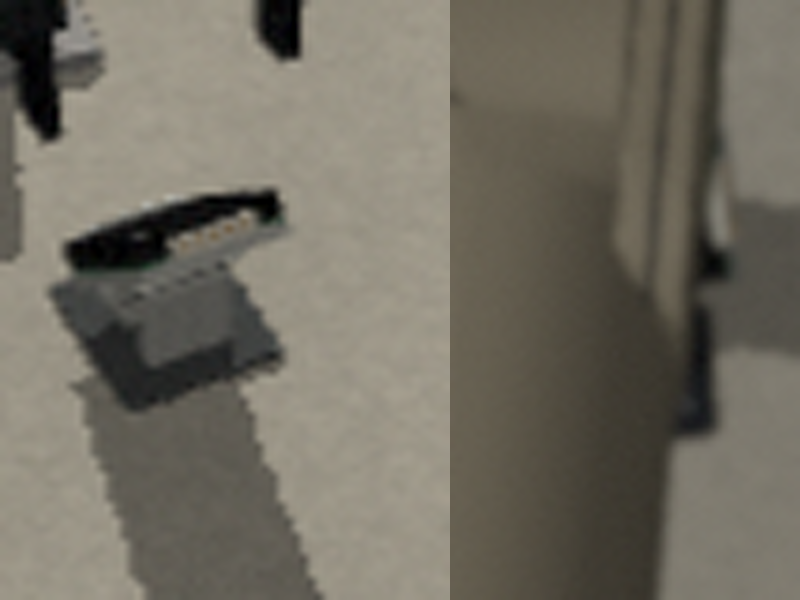

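The module now leans on the rest at about 42–50°, its end face and connector visible at full-image px (278,196). Next I'll turn the tool 90° so a finger goes behind the head.

{"fn": "jog_arm", "kwargs": {
  "rows": "1 -0.1 0 0 -0.95;1 -0.1 0 0 -0.95;1 0 0 0 -0.95;1 0 0 0 -0.95;1 0 0 0 -0.95;1 0 0 0 -0.95;1 0 0 0 -0.95;1 0 0 0 -0.95;1 0 0 0 -0.95;1 0 0 0 -0.95"
}}

```text
time_s: 14.15
position: [0.553, -0.0113, 0.2039]
orientation: [-180.0, -0.1, 177.2]
force: [-0.3, -0.6, -0.2]
gripper_width: 1.0
grip_force: 0.0
```

{"fn": "jog_arm", "kwargs": {
  "rows": "1 0 0 0 -0.95;1 0 0 0 0;1 0 0 0 0"
}}

```text
time_s: 14.45
position: [0.5532, -0.0113, 0.2042]
orientation: [180.0, -0.1, -175.2]
force: [0.8, -0.1, 0.4]
gripper_width: 1.003
grip_force: 0.0
```

Run:
```python
from h import *
go(.5557,-.0271,.147,185.3);print(get_state()["qpos"].round(1))
```

```text
t 14.45 pos [ 0.5532 -0.0113  0.2042] rpy [ 1.8000e+02 -6.0000e-02 -1.7517e+02] F [ 0.8 -0.1  0.4] w 1.003 g 0.0
units tx ty tz turn [-0.023 -0.318  1.145 -0.055]
[-25.1  14.4  24.9 102.3  -6.6  64.8  96.8]
```

{"fn": "jog_arm", "kwargs": {
  "rows": "1 -0.02 -0.32 0 -0.05;1 0 0 0 0;1 0 0 0.4 0;1 0 0 0.4 0;1 0 0 0.3 0;1 0 0 0.04 0;1 0 0 0 0"
}}

```text
time_s: 15.15
position: [0.5559, -0.0269, 0.1477]
orientation: [-180.0, -0.0, -174.5]
force: [0.8, 1.1, 0.4]
gripper_width: 1.004
grip_force: 0.0
```

Run:
```python
from h import *
go(.5495,.0383,.147,185.3)
```

```text
t 15.15 pos [ 0.5559 -0.0269  0.1477] rpy [-1.8000e+02 -4.0000e-02 -1.7453e+02] F [0.8 1.1 0.4] w 1.004 g 0.0
units tx ty tz turn [0.002 1.311 0.013 0.02 ]
```

{"fn": "jog_arm", "kwargs": {
  "rows": "0.35 0 0 0 0;0.35 0 0 0 0;0.35 0 0 0 0;0.35 0 0 0 0;0.35 0 0.1 0 0;0.35 0 0.1 0 0;0.35 0 0.1 0 0;0.35 0 0.1 0 0;0.35 0 0.1 0 0;0.35 0 0 0 0"
}}

```text
time_s: 16.15
position: [0.5536, -0.0014, 0.1478]
orientation: [180.0, 0.0, -174.4]
force: [-0.3, -1.5, 1.2]
gripper_width: 0.674
grip_force: 0.9
```

Run:
```python
from h import *
go(.5495,.0383,.147,185.3)
s=read_camera("side")
cv2.imwrite("pics/v6.png",cv2.resize(s[130:250,220:340],(600,600),interpolation=cv2.INTER_CUBIC))
```

```text
t 16.15 pos [ 0.5536 -0.0014  0.1478] rpy [ 1.7999e+02  1.0000e-02 -1.7443e+02] F [-0.3 -1.5  1.2] w 0.674 g 0.9
units tx ty tz turn [0.004 0.797 0.016 0.032]
```

View pics/v6.png

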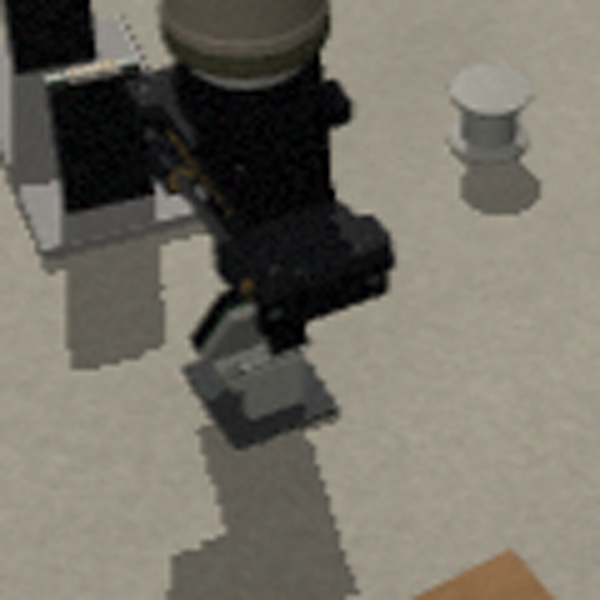

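Run:
```python
from h import *
f=lambda P:(((proj("side",P)-[220,130])*5).round(0)).tolist()
o=np.array([.5527,.0028,0]);ex=np.array([.092,-.996,0]);ey=np.array([.996,.092,0]);ez=np.array([0,0,1.])
print("rear tip front/back",f([[.5536,-.0014-.029,.0778],[.5536,-.0014-.044,.0778]]))
print("rest top L/R",f([o+ex*.0204+ey*k+ez*.0601 for k in(-.023,.023)]))
for th in (55,60,65,70):
    A=np.radians(th);d=ex*np.cos(A)+ez*np.sin(A);c=o-.015*ex+.018*ez
    print(th,"head under corners",f([c+.1*d+k*ey for k in(-.03,.03)]),"s50",f([c+.05*d+k*ey for k in(-.03,.03)]))
```

```text
rear tip front/back [[277.0, 339.0], [286.0, 357.0]]
rest top L/R [[235.0, 359.0], [307.0, 333.0]]
55 head under corners [[237.0, 337.0], [334.0, 303.0]] s50 [[220.0, 356.0], [313.0, 323.0]]
60 head under corners [[231.0, 323.0], [328.0, 289.0]] s50 [[217.0, 350.0], [310.0, 317.0]]
65 head under corners [[225.0, 309.0], [322.0, 275.0]] s50 [[214.0, 343.0], [307.0, 310.0]]
70 head under corners [[219.0, 296.0], [316.0, 262.0]] s50 [[211.0, 336.0], [304.0, 304.0]]
```

The view shows the rear finger tilting the module up on the rest. Its underside is now visible at crop (230,330), and the finger is near mid-width. I'll continue.

{"fn": "jog_arm", "kwargs": {
  "rows": "0.3 0 0.08 0 0;0.25 0 0.08 0 0;0.2 0 0.08 0 0;0.15 0 0.08 0 0;0.1 0 0.08 0 0;0.05 0 0.08 0 0;0 0 0 0 0"
}}

```text
time_s: 16.9
position: [0.5511, 0.0227, 0.1476]
orientation: [180.0, -0.0, -174.4]
force: [0.4, -0.5, 0.4]
gripper_width: 0.518
grip_force: 0.2
```

Run:
```python
from h import *
go(.5495,.0383,.147,185.3)
```

```text
t 16.9 pos [0.5511 0.0227 0.1476] rpy [ 1.7997e+02 -2.0000e-02 -1.7442e+02] F [ 0.4 -0.5  0.4] w 0.518 g 0.2
units tx ty tz turn [0.001 0.313 0.012 0.032]
```

{"fn": "jog_arm", "kwargs": {
  "rows": "-0.1 0 0 0 0;-0.2 0 0 0 0;-0.3 0 0 0 0;-0.4 0 0 0 0;-0.5 0 0 0 0;-0.6 0 0 0 0;-1 0 0 0 0;-1 0 0 0 0;-1 0 0 0 0"
}}

```text
time_s: 17.8
position: [0.5514, 0.0204, 0.1478]
orientation: [-179.9, 0.0, -174.5]
force: [0.9, -5.2, 1.0]
gripper_width: 0.202
grip_force: 30.0
```

Run:
```python
from h import *
go(.5495,.0383,.147,185.3)
s=read_camera("side")
cv2.imwrite("pics/v7.png",cv2.resize(s[130:250,220:340],(600,600),interpolation=cv2.INTER_CUBIC))
```

```text
t 17.8 pos [0.5514 0.0204 0.1478] rpy [-1.7992e+02  2.0000e-02 -1.7455e+02] F [ 0.9 -5.2  1. ] w 0.202 g 30.0
units tx ty tz turn [0.005 0.36  0.017 0.018]
```

View pics/v7.png

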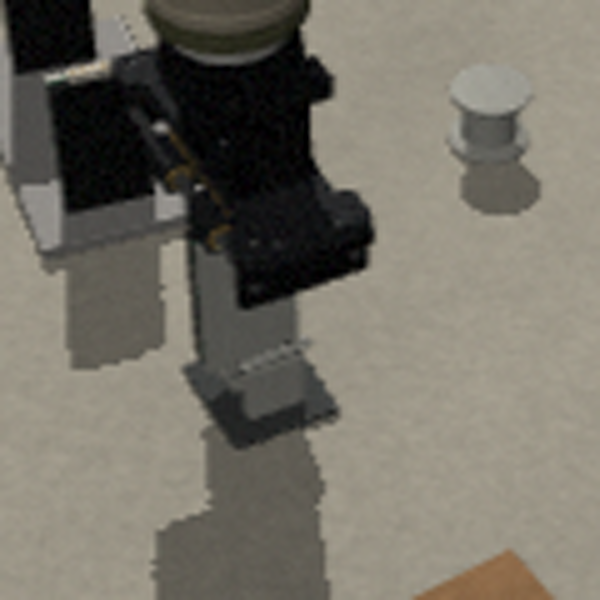

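The side view shows the module upright between the fingers, its underside facing the camera (crop 245,320). The opening of 17.6 mm matches its thickness. I'll lift it and measure the standing modules' yaw numerically.

{"fn": "jog_arm", "kwargs": {
  "rows": "-1 0 0 -0.1 0;-1 0 0 -0.3 0;-1 0 0 -0.5 0;-1 0 0 -0.5 0;-1 0 0 -0.5 0;-1 0 0 -0.5 0;-1 0 0 0 0;-1 0 0 0 0"
}}

```text
time_s: 18.65
position: [0.5512, 0.0221, 0.2684]
orientation: [180.0, 0.1, -174.5]
force: [0.4, -0.4, -3.1]
gripper_width: 0.204
grip_force: 30.0
```

Run:
```python
from h import *
np.set_printoptions(precision=4,suppress=True,linewidth=150)
t=cv2.imread("pics/top0.png").max(2).astype(float)
for name,u0,u1,lev in(("L",104,122,36),("R",168,186,36)):
    pts=[]
    for v in range(216,246):
        r=t[v,u0:u1]
        for k in range(len(r)-1):
            if r[k]<lev<=r[k+1]: pts.append((u0+k+(lev-r[k])/(r[k+1]-r[k]),v));break
    pts=np.array(pts);P=ray("top",pts,.01)
    a=np.polyfit(P[:,0],P[:,1],1);res=P[:,1]-np.polyval(a,P[:,0]);ok=abs(res)<.002
    a=np.polyfit(P[ok,0],P[ok,1],1);print(name,ok.sum(),len(ok),"yaw",np.degrees(np.arctan(a[0])),"x range",P[ok,0].min(),P[ok,0].max(),"y mid",np.polyval(a,P[ok,0].mean()))
    print(np.round(P[:,:2]*1000,0).astype(int).tolist())
go(.521,.282,.25,179)
s=read_camera("side");
# held module outline: rows below gripper
p=get_state()["position"]
for dz in(.071,.121): print("proj centre",dz,proj("side",[p[0],p[1],p[2]-dz]))
q=proj("side",[[p[0]+k*.03*np.cos(np.radians(5.4)),p[1]-.009+k*.03*.094,p[2]-d] for d in(.08,.121) for k in(-1,1)]);print(q)
v0=int(q[:,1].min())-3
for v in range(v0,v0+34,2): print(v,s[v,240:300:1].max(1))
```

```text
L 16 24 yaw -1.772546318224584 x range 0.4979703908379204 0.5495596409474854 y mid 0.35337224498040026
[[555, 369], [552, 361], [550, 354], [547, 352], [544, 351], [542, 352], [539, 352], [537, 352], [534, 353], [531, 353], [529, 353], [526, 353], [524, 353], [521, 353], [519, 353], [516, 353], [513, 353], [511, 354], [508, 354], [506, 354], [503, 354], [501, 354], [498, 355], [495, 355]]
R 18 25 yaw 0.22055071729954462 x range 0.49041955534727183 0.5445121380286003 y mid 0.1960469825520421
[[550, 209], [547, 203], [545, 198], [542, 196], [539, 196], [537, 196], [534, 196], [532, 196], [529, 196], [526, 196], [524, 196], [521, 195], [519, 195], [516, 195], [514, 196], [511, 196], [508, 196], [506, 196], [503, 196], [501, 196], [498, 197], [496, 196], [493, 196], [490, 197], [488, 199]]
t 18.65 pos [0.5512 0.0221 0.2684] rpy [ 179.96    0.06 -174.46] F [ 0.4 -0.4 -3.1] w 0.204 g 30.0
units tx ty tz turn [0.099 5.232 0.367 0.761]
proj centre 0.071 [[266.3458 154.2891]]
proj centre 0.121 [[267.2127 168.3825]]
[[257.4122 162.1268]
 [277.6001 155.6487]
 [258.3765 173.6269]
 [278.0067 167.
[... 3505 characters left out ...]
  98  97  97 142 155 158 157 159 159 158 157 157 156 156 153 153 157 154 158 159 161 163 159 157 160 157 155 154
 156 153 152 154 153 150 154 151 151 151 152 156 156 156 155 151 153 153 154 155 154 157 156]
182 [ 97  96  95  95  94  96  99  99  99  97  98 100 148 161 161 159 155 155 153 156 157 156 154 155 153 157 157 158 157 155 151 150 154 157 155 155 155
 156 156 157 152 155 153 154 153 154 153 152 158 158 153 153 154 154 152 156 155 153 153 153]
184 [ 96  96  95  97  98  96  96  93  96  98  99  99 144 157 158 156 158 155 157 157 157 157 159 159 158 159 159 159 158 157 156 157 159 158 158 161 157
 156 158 160 157 155 156 152 152 153 158 154 152 151 153 156 156 155 158 160 159 155 154 153]
```

{"fn": "jog_arm", "kwargs": {
  "rows": "-1 0 0 0 0.36;-1 0 0.3 0 0.37;-1 0 0.6 0 0;-1 0 0.6 0 0;-1 0 0.6 0 0;-1 0 0.6 0 0;-1 0 0.6 0 0;-1 0 0.6 0 0;-1 0 0.5 0 0;-1 0 0.4 0 0"
}}

```text
time_s: 19.7
position: [0.5527, 0.2634, 0.2663]
orientation: [-180.0, -0.1, 179.3]
force: [0.6, 0.4, -2.5]
gripper_width: 0.202
grip_force: 30.0
```

{"fn": "jog_arm", "kwargs": {
  "rows": "-1 0 0 0 0;-1 0 0 0 0"
}}

```text
time_s: 19.9
position: [0.5534, 0.2613, 0.2669]
orientation: [-179.9, -0.1, 179.2]
force: [-0.2, -1.3, -1.7]
gripper_width: 0.206
grip_force: 30.0
```

Run:
```python
from h import *
go(.5205,.2825,.150,179.3);print(get_state()["qpos"].round(1))
```

```text
t 19.9 pos [0.5534 0.2613 0.2669] rpy [-1.7993e+02 -6.0000e-02  1.7925e+02] F [-0.2 -1.3 -1.7] w 0.206 g 30.0
units tx ty tz turn [ 0.664  0.415  2.339 -0.006]
[-43.4  18.4  17.3  88.7  -5.6  73.9  63.9]
```

{"fn": "jog_arm", "kwargs": {
  "rows": "-1 0.33 0.21 0 0;-1 0.33 0.2 0 0;-1 0 0 0.3 0;-1 0 0 0.5 0;-1 0 0 0.5 0;-1 0 0 0.5 0;-1 0 0 0.3 0;-1 0 0 0.1 0;-1 0 0 0 0;-1 0 0 0 0"
}}

```text
time_s: 20.9
position: [0.5216, 0.2826, 0.1588]
orientation: [179.9, 0.1, 179.2]
force: [1.2, 0.1, -1.8]
gripper_width: 0.206
grip_force: 30.0
```

Run:
```python
from h import *
go(.5205,.2825,.133,179.3)
```

```text
t 20.9 pos [0.5216 0.2826 0.1588] rpy [1.7995e+02 8.0000e-02 1.7921e+02] F [ 1.2  0.1 -1.8] w 0.206 g 30.0
units tx ty tz turn [ 0.021 -0.002  0.517 -0.01 ]
```

{"fn": "jog_arm", "kwargs": {
  "rows": "-1 0.02 0 0.2 0;-1 0 0 0.15 0;-1 0 0 0.1 0;-1 0 0 0.05 0;-1 0 0 0 0;-1 0 0 0 0"
}}

```text
time_s: 21.5
position: [0.52, 0.2827, 0.1329]
orientation: [180.0, 0.0, 179.2]
force: [-0.7, 0.1, -2.4]
gripper_width: 0.202
grip_force: 30.0
```

{"fn": "jog_arm", "kwargs": {
  "rows": "-1 0 0 0.03 0;-1 0 0 0.02 0;-1 0 0 0 0"
}}

```text
time_s: 21.8
position: [0.5201, 0.2827, 0.1308]
orientation: [180.0, 0.0, 179.2]
force: [-1.1, -0.6, 3.9]
gripper_width: 0.206
grip_force: 30.0
```

{"fn": "jog_arm", "kwargs": {
  "rows": "-1 0 0 0.01 0;-1 0 0 0.01 0;-1 0 0 0 0;-1 0 0 0 0"
}}

```text
time_s: 22.2
position: [0.5202, 0.2827, 0.1308]
orientation: [180.0, 0.0, 179.2]
force: [-4.1, -3.2, 13.5]
gripper_width: 0.211
grip_force: 30.0
```

{"fn": "jog_arm", "kwargs": {
  "rows": "-1 0 0 -0.01 0;-0.5 0 0 0 0;-0.45 0 0 0 0;-0.4 0 0 0 0;-0.3 0 0 0 0;-0.2 0 0 0 0;0 0 0 0 0;0.1 0 0 0 0;0.1 0 0 0 0;0.1 0 0 0 0"
}}

```text
time_s: 23.2
position: [0.5199, 0.2826, 0.1298]
orientation: [180.0, 0.0, 179.2]
force: [0.2, -0.2, -0.5]
gripper_width: 0.541
grip_force: 0.0
```

{"fn": "jog_arm", "kwargs": {
  "rows": "0.1 0 0 -0.1 0;0.1 0 0 -0.3 0;0.1 0 0 -0.5 0;0.1 0 0 -0.5 0;0.1 0 0 -0.5 0;0.1 0 0 -0.5 0;0.1 0 0 -0.5 0;0.1 0 0 0 0"
}}

```text
time_s: 24.0
position: [0.5212, 0.2831, 0.2799]
orientation: [179.8, 0.3, 179.2]
force: [0.2, -0.8, 0.1]
gripper_width: 0.55
grip_force: 0.0
```

{"fn": "jog_arm", "kwargs": {
  "rows": "0.1 0 -0.8 0 0;0.1 0 -0.8 0 0;0.1 0 -0.8 0 0;0.1 0 -0.8 0 0;0.1 0 -0.8 0 0;0.1 0 -0.8 0 0;0.1 0 -0.8 0 0;0.1 0 -0.8 0 0;0.1 0 -0.8 0 0;0.1 0 0 0 0"
}}

```text
time_s: 25.0
position: [0.5142, -0.0835, 0.2755]
orientation: [-179.9, 0.1, 178.8]
force: [-0.4, 0.7, 0.4]
gripper_width: 0.549
grip_force: 0.0
```

Run:
```python
from h import *
t=read_camera("top");T=t.max(2).astype(float);t0=cv2.imread("pics/top0.png").max(2).astype(float)
def edge(T,u0,u1,lev=36):
    pts=[]
    for v in range(214,246):
        r=T[v,u0:u1]
        for k in range(len(r)-1):
            if r[k]<lev<=r[k+1]: pts.append((u0+k+(lev-r[k])/(r[k+1]-r[k]),v));break
    P=ray("top",pts,.01)[:,:2]; ok=abs(P[:,1]-np.median(P[:,1]))<.004;P=P[ok]
    a=np.polyfit(P[:,0],P[:,1],1);print("yaw",np.degrees(np.arctan(a[0])).round(2),"x",P[:,0].min().round(4),P[:,0].max().round(4),"y",np.median(P[:,1]).round(4),len(P))
for T_ in(t0,T):
    edge(T_,104,122);edge(T_,168,186)
for v in range(214,246,3): print(v,T[v,122:156].astype(int))
```

```text
yaw -2.85 x 0.4954 0.5496 y 0.3529 22
yaw -0.8 x 0.4879 0.5445 y 0.1958 23
yaw -2.61 x 0.4954 0.5496 y 0.3532 22
yaw -1.01 x 0.4879 0.5445 y 0.1962 23
214 [105 105 106 105 106 100  93  86  85  86  94 105 110 107 103 101 104 105
 106 106 105 106 108 106 106 107 107 107 106 106 106 106 107 106]
217 [106 105 106 106 104  91  63  33  19  43  78 109 117 106  78  59  61  65
  69  80  87  94  99 102 104 106 105 107 107 108 108 107 108 108]
220 [ 77  79  83  89  89  81  83 100 109 108 102 103 104  93  72  56  56  56
  57  54  55  55  57  62  67  72  72  78  84  89  94  93  94  97]
223 [ 69  68  68  68  68  67  94 123 136 130 111  89  78  72  60  57  54  54
  56  56  56  55  55  61  69  70  71  70  70  71  70  72  70  71]
226 [ 68  69  69  69  67  75 105 133 139 129 107  86  77  68  59  54  56  56
  54  55  54  55  56  63  67  71  70  70  70  70  70  70  71  72]
229 [ 71  70  70  69  68  76 108 133 137 125 104  84  75  68  59  54  55  55
  55  56  55  55  58  64  68  72  70  72  72  72  71  70  72  72]
232 [ 70  72  70  68  66  76 107 133 138 126 102  84  75  65  57  56  57  55
  55  55  57  56  59  63  68  68  69  71  70  67  70  70  70  70]
235 [ 71  72  70  69  61  52  50  56  65  79  98 105  95  73  58  55  52  55
  56  55  55  56  59  68  68  72  71  71  72  72  72  73  72  72]
238 [ 70  70  70  68  60  45  31  21  41  74 103 112 102  76  56  55  55  55
  54  56  54  55  60  68  70  70  71  69  71  71  71  71  71  71]
241 [69 70 68 71 69 68 67 66 65 65 62 61 59 56 52 50 52 56 55 59 60 60 63 68
 70 74 72 71 72 72 72 72 72 72]
244 [90 89 88 85 78 74 72 71 73 71 71 69 70 71 72 71 71 71 70 71 70 71 70 71
 70 72 72 71 71 71 71 72 72 72]
```

Run:
```python
from h import *
T=read_camera("top").max(2).astype(float);pts=[]
for v in range(223,240):
    r=T[v,138:150];k=np.argmax(r>62);pts.append((138+k-1+(62-r[k-1])/(r[k]-r[k-1]),v))
P=ray("top",pts,.01);a=np.polyfit(P[:,0],P[:,1],1);print("yaw",np.degrees(np.arctan(a[0])),"yc",np.median(P[:,1])+.009)
m=blob(((T>118)).astype('u1')*255,(124,216,12,22));ys,xs=np.nonzero(m);print(len(xs),ray("top",[xs.mean(),ys.mean()],.116))
s=read_camera("side");s0=cv2.imread("pics/side0.png")
print("bottle/spool change",[np.abs(s[a:b,c:d].astype(int)-s0[a:b,c:d]).mean().round(2) for a,b,c,d in((160,215,345,375),(140,168,305,330))])
```

```text
yaw -1.782626761057544 yc 0.28111775713500514
40 [[0.51907831 0.28076134 0.116     ]]
bottle/spool change [np.float64(2.56), np.float64(2.76)]
```

```bash
python3 -c "
from rig import *
print(sign_off())"
```

```text
the job is handed in; nothing more can be done
None
```

The module stands upright on its plain end with the connector on top, midway between the two standing modules (within about 3 mm by the cameras) and parallel to them within about 1°; nothing else was disturbed, and I handed it in at about 25 s.

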